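# Count out a pair of ball feet on the rocking board

### The arm

A 7-joint arm with a two-finger parallel gripper is mounted at the origin on the work surface. World frame = base frame: x ahead of the robot, y to its left, z up, the work surface at z = 0. Lengths are in m, angles in rad, forces in N, time in s.
With the tool pointing down it reaches from about 0.4 to 0.85 m from the base axis. Payload 10.4 kg.
Tool frame: the origin (TCP) lies midway between the tips of the shut fingers; the grasp point (between the pads) lies manip.pinch_z behind it (manip.pinch_z is the distance from the TCP to the grasp point, in m); z points along the fingers, y is the direction in which the jaws open and shut (so a half turn about z gives the same grasp; the last joint's range is limited). The gripper opens to 85 mm and grips with 20 to 120 N. Pads are 22 mm wide; open, the fingers measure 114 mm over their backs; the gripper's body (76 mm by 85 mm) begins 54 mm behind the grasp point. The pads swing forward as they close: fully open they stand 13 mm farther back than shut.
Start: joints at [1.249, 0.332, -0.065, 1.46, 0.022, 1.35, -0.088], TCP at [0.184, -0.597, 0.231] pointing down, gripper open.
Joint ranges: [-2.6, 2.6], [-0.5, 2.12], [-1.47, 1.34], [0.16, 2.42], [-1.27, 4.41], [0.06, 2.06], [-2.6, 2.6]. Speed limits (rad/s): [2.22, 2.22, 2.79, 2.79, 3.14, 3.14, 3.14].

### API

Orientations are given as a unit quaternion [x, y, z, w].
In Python, from workcell import manip gives the robot as it stands.
- The arm moves only by the shell command python3 -m handwheel 'ROWS' [FORCE]. ROWS is JSON, a list that holds one entry, the list of rows, each a list of 7 numbers: the shift along the tool's x, y, z in m, then the turn, a rotation vector about the tool's x, y, z in rad, then the finger opening in m, from 0 to 0.0854. In form: [[[tx, ty, tz, ax, ay, az, claw], ...]]. A call has 1 to 8 rows; each row is the pose to reach, as a shift and turn from the pose commanded when the call began, along the tool's axes at that moment; what a row does not reach only later rows make up. A row lasts 1/8 s, in which the tool goes at most 62.5 mm and 10.7 degrees, less where a joint would pass 70% of its speed; a pose out of reach is approached as far as the arm can. A call with a gripper value outside its range is refused whole. The fingers move at their own pace and stop on an object; FORCE is the grip in N (left out, the last holds). Time passes only in rows, so rows that repeat a pose let the fingers close. It gives the time, the measured TCP pose, the force and the opening at its end, in the units of the state.
- manip.get_obs(): the state, without advancing time (a new reading comes with each control period).
- manip.camera(name): name is "scene" or "side" or "wrist"; returns the picture (400x640x3 uint8, blue, green, red); there is no depth.
- manip.calibration(name): a dict with "fx", "fy", "cx", "cy" (pixels), "view" (4x4, takes a point from world to camera coordinates); the wrist camera has in their place "tool_from_camera" (4x4, takes a point from camera to tool coordinates, whose origin is the TCP and whose axes are the flange's). Camera axes: x right, y up, looking along -z (the intrinsics and any distortion apply to the point x, -y, -z); pixel columns grow to the right and rows downward; lengths in m; the calibration is good to about 2 mm. A picture is of the moment at which its call begins: read the wrist's pose just before it. calibration takes no time and is no camera call.
- manip.hand_in(): hands the job in, once; it reports no verdict.
The state is a dict: "clock": time; "joint_pos": joint angles; "joint_velocities": joint speeds; "tau": joint torques, N m; "position": TCP position; "ee_rot": TCP orientation; "ft_force": force on the tool from outside, world axes, zero at the start; "torque": the same for the moment, N m; "grip_width": opening from 0.0 (shut) to 1.0 (fully open).
Only numpy, scipy, OpenCV 4.12 (cv2) and the standard library are available. Lean on these libraries where they do the work, as an engineer would, in place of code of your own. Each camera call takes 0.05 s, during which the arm holds its last target.

### The job

Two wooden counting boards rock on stands on the packing table; one has three metal balls waiting in its channel, the other is empty. On the board with the balls, push the pocket end down so that the balls roll over and fill both pockets, then push the channel end down so that the one ball left over rolls back into the channel, and leave the board tipped that way. Do not touch the balls with the gripper: only the board moves them.

Things in the scene. Friction and masses are not known exactly. Their poses are not given: they have to be found in the camera images.
- rocker_mid (a point): middle of the wooden rocking board with 2 pockets, on its hinge axis, level with the deck top, 75 mm above the table; turns with the board. x to the pocket end (away from the robot within 15 deg), y along the hinge, z up. Tray inside 160 x 100 mm, 5 mm walls 22 mm above the deck. Push ledges outside both end walls: x = 85 to 120 and -85 to -120, 70 mm wide, flat top at z = 22. The other board (4 small pockets) is not needed
- rocker (a joint): tilt of that board in rad about its y axis: 0 level, positive = pocket end down, negative = channel end down, stops at -0.25 and 0.25. Starts channel end down. Stiff hinge: it stays at any tilt where it is left and moves under about 4 N on a ledge. The stand's steel cheeks beside it (y 62 to 70 mm either side, x within 25) reach 90 mm above the table
- ball1: one of three identical 30 mm aluminium balls, about 40 g; origin at its centre. They start side by side in the board's channel: the grey strip of deck at x = -80 to -45 of rocker_mid (a ball rests at x = -65, z = 15). Pockets: 34 mm square, 20 mm deep, x = 46 to 80, centred at y = -25 and 25, pointed divider between (a ball in one lies at z = -5); each takes one ball
- ball2: one of three identical 30 mm aluminium balls, about 40 g; origin at its centre. They start side by side in the board's channel: the grey strip of deck at x = -80 to -45 of rocker_mid (a ball rests at x = -65, z = 15). Pockets: 34 mm square, 20 mm deep, x = 46 to 80, centred at y = -25 and 25, pointed divider between (a ball in one lies at z = -5); each takes one ball
- ball3: one of three identical 30 mm aluminium balls, about 40 g; origin at its centre. They start side by side in the board's channel: the grey strip of deck at x = -80 to -45 of rocker_mid (a ball rests at x = -65, z = 15). Pockets: 34 mm square, 20 mm deep, x = 46 to 80, centred at y = -25 and 25, pointed divider between (a ball in one lies at z = -5); each takes one ball
Things that resemble listed ones, but are neither listed nor needed, are in the scene too. What is shaped like the ball1 but green or orange is not meant. Leave any pink or turquoise look-alike of the ball3 alone.

How it is judged:
On the way:
1. with the pocket end pushed down (by more than 0.08 rad), both pockets hold a ball (value of joint rocker above 0.08 rad and ((x of ball1 in the frame of rocker_mid between 0.05 and 0.078 m and z of ball1 in the frame of rocker_mid between -0.012 and 0.003 m and x of ball2 in the frame of rocker_mid between 0.05 and 0.078 m and z of ball2 in the frame of rocker_mid between -0.012 and 0.003 m) or (x of ball1 in the frame of rocker_mid between 0.05 and 0.078 m and z of ball1 in the frame of rocker_mid between -0.012 and 0.003 m and x of ball3 in the frame of rocker_mid between 0.05 and 0.078 m and z of ball3 in the frame of rocker_mid between -0.012 and 0.003 m) or (x of ball2 in the frame of rocker_mid between 0.05 and 0.078 m and z of ball2 in the frame of rocker_mid between -0.012 and 0.003 m and x of ball3 in the frame of rocker_mid between 0.05 and 0.078 m and z of ball3 in the frame of rocker_mid between -0.012 and 0.003 m))), for 0.2 s.
At the end, for the whole second after the job is handed in: Each pocket holds one ball (centre no more than 3 mm above the deck's top), the third lies on the deck in the channel (centre 50 to 78 mm from the board's middle), the channel end is left down by more than 0.08 rad, and the balls are at rest (under 0.03 m/s) (value of joint rocker below -0.08 rad and ((x of ball1 in the frame of rocker_mid between 0.05 and 0.078 m and z of ball1 in the frame of rocker_mid between -0.012 and 0.003 m and x of ball2 in the frame of rocker_mid between 0.05 and 0.078 m and z of ball2 in the frame of rocker_mid between -0.012 and 0.003 m and x of ball3 in the frame of rocker_mid between -0.078 and -0.05 m and z of ball3 in the frame of rocker_mid between 0.008 and 0.022 m) or (x of ball1 in the frame of rocker_mid between 0.05 and 0.078 m and z of ball1 in the frame of rocker_mid between -0.012 and 0.003 m and x of ball3 in the frame of rocker_mid between 0.05 and 0.078 m and z of ball3 in the frame of rocker_mid between -0.012 and 0.003 m and x of ball2 in the frame of rocker_mid between -0.078 and -0.05 m and z of ball2 in the frame of rocker_mid between 0.008 and 0.022 m) or (x of ball2 in the frame of rocker_mid between 0.05 and 0.078 m and z of ball2 in the frame of rocker_mid between -0.012 and 0.003 m and x of ball3 in the frame of rocker_mid between 0.05 and 0.078 m and z of ball3 in the frame of rocker_mid between -0.012 and 0.003 m and x of ball1 in the frame of rocker_mid between -0.078 and -0.05 m and z of ball1 in the frame of rocker_mid between 0.008 and 0.022 m)) and linear speed of each of ball1, ball2, ball3 below 0.03 m/s); the robot touches nothing.
It fails at once if the gripper touched a ball (contact force between any of ball1, ball2, ball3 and the fingers above 0.5 N or contact force between any of ball1, ball2, ball3 and the arm above 0.5 N).
It also fails if it takes over 48 s, if anything falls off the work surface, if the arm or the gripper's body presses on something with over 40 N, if the wrist force passes 120 N, or if a joint passes its speed limit or range.

## Working session

There is one attempt and no reset: what is moved stays moved. The work goes in short steps, Python scripts to look and compute and a shell command to move; the robot and the scene stay as the last step left them, time stands still between calls to the robot, and variables do not carry over. Pictures are saved under pics/ and viewed, and the job is handed in when it is done.

```bash
mkdir -p pics; python3 - <<'E'
from workcell import manip
import cv2
for n in ["scene","side"]:
    cv2.imwrite(f"pics/{n}0.png",manip.camera(n))
    c=manip.calibration(n);print(n,c)
o=manip.get_obs();print(o["clock"],o["position"],o["ee_rot"],o["ft_force"],o["grip_width"],manip.pinch_z)
print(manip.calibration("wrist"))
E
```

```text
scene {'fx': 445.5918585214751, 'fy': 445.5918585214751, 'cx': 321.36019099071603, 'cy': 198.44673180325992, 'view': array([[-0.84978406,  0.52708163, -0.00721229,  0.37230202],
       [-0.35940322, -0.56932822,  0.73938806,  0.09176625],
       [ 0.3856117 ,  0.63091231,  0.67324087, -1.03175363],
       [ 0.        ,  0.        ,  0.        ,  1.        ]])}
side {'fx': 408.7520396558506, 'fy': 408.7520396558506, 'cx': 322.78462379550564, 'cy': 199.1140815539498, 'view': array([[ 0.86544176, -0.50084635,  0.01278661, -0.40356258],
       [ 0.37822045,  0.66986124,  0.63893287, -0.2172844 ],
       [-0.32857246, -0.54812303,  0.76915622, -0.73200879],
       [ 0.        ,  0.        ,  0.        ,  1.        ]])}
0.1 [ 0.18388409 -0.59698992  0.23061971] [ 9.88859268e-01  1.48852132e-01 -1.12785663e-04 -6.14180392e-04] [-0.10300932  0.43991954 -1.02855828] 0.9970759241780339 0.0187
{'fx': 286.115077109598, 'fy': 286.115077109598, 'cx': 320.5191671121129, 'cy': 201.08479379171294, 'tool_from_camera': array([[-5.84966445e-04,  9.65942039e-01,  2.58757870e-01,
         6.61301078e-02],
       [ 9.99999113e-01,  2.55421520e-04,  1.30718166e-03,
         2.45221293e-04],
       [ 1.19656939e-03,  2.58758405e-01, -9.65941332e-01,
        -1.41905792e-01],
       [ 0.00000000e+00,  0.00000000e+00,  0.00000000e+00,
         1.00000000e+00]])}
```

View pics/scene0.png

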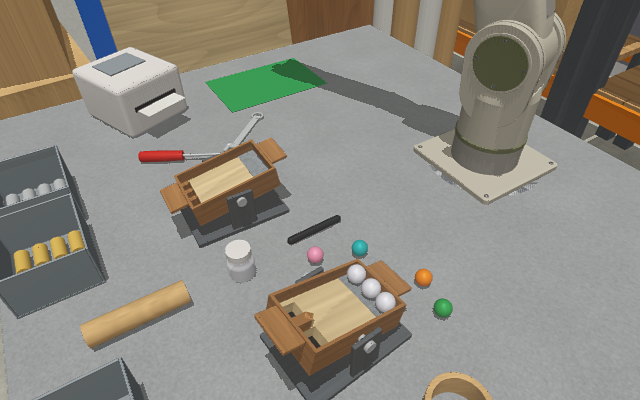

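View pics/side0.png

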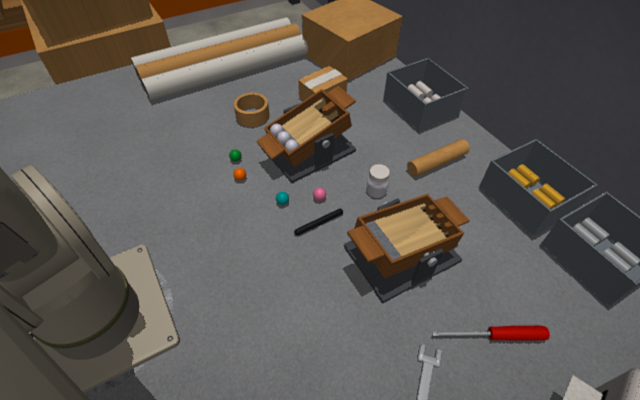

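```bash
python3 - <<'E'
import cv2
a=cv2.imread("pics/scene0.png")[240:400,240:430];cv2.imwrite("pics/sc.png",cv2.resize(a,None,fx=4,fy=3.75,interpolation=cv2.INTER_CUBIC)[:600])
a=cv2.imread("pics/side0.png")[80:190,240:370];cv2.imwrite("pics/sd.png",cv2.resize(a,None,fx=5,fy=5,interpolation=cv2.INTER_CUBIC))
E
```

```text
(no output)
```

View pics/sc.png

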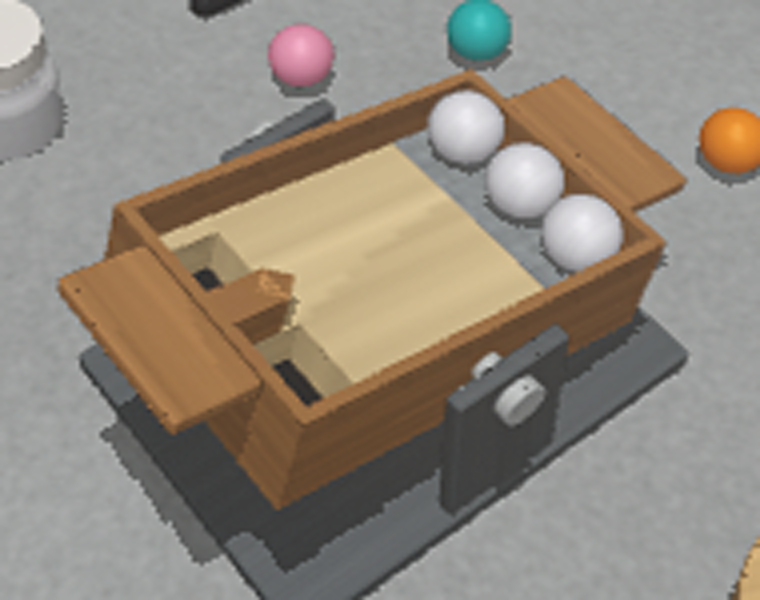

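View pics/sd.png

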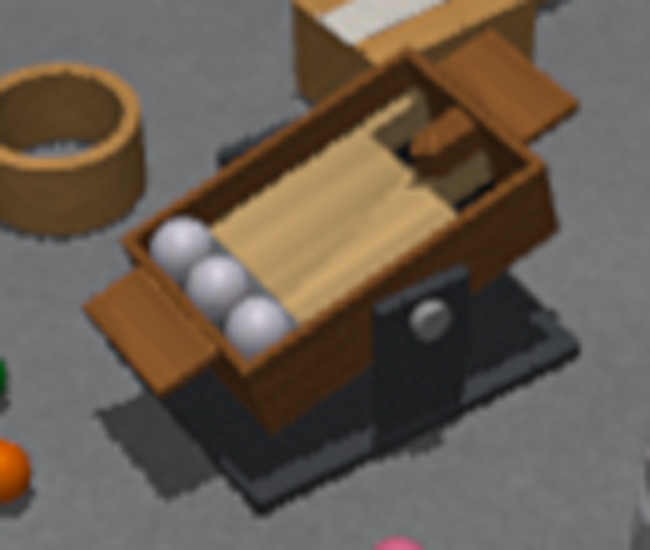

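```bash
cat > h.py <<'E'
import numpy as np,cv2
from workcell import manip
from scipy.spatial.transform import Rotation as R
def P(n):
    c=manip.calibration(n);K=np.array([[c['fx'],0,c['cx']],[0,c['fy'],c['cy']],[0,0,1]])
    return K@np.diag([1,-1,-1])@np.asarray(c['view'])[:3]
def tri(a,b):
    X=cv2.triangulatePoints(P("scene"),P("side"),np.array(a,float).T,np.array(b,float).T);return (X[:3]/X[3]).T
E
python3 - <<'E'
from h import *
sc=np.array([(60,287),(175,430),(565,77),(685,185),(118,207),(308,413),(468,73),(662,242)])/[4,3.75]+[240,240]
sd=np.array([(580,103),(490,32),(163,393),(88,307),(540,168),(408,52),(245,370),(127,240)])/5+[240,80]
M=np.array([(.12,-.035,.022),(.12,.035,.022),(-.12,-.035,.022),(-.12,.035,.022),(.085,-.055,.022),(.085,.055,.022),(-.085,-.055,.022),(-.085,.055,.022)])
X=tri(sc,sd)
r,e=R.align_vectors(X-X.mean(0),M-M.mean(0))
t=X.mean(0)-r.apply(M.mean(0))
print(X.round(4));print("resid mm",((X-t-r.apply(M))*1e3).round(1))
print("mid",t,"zyx yaw,pitch,roll",r.as_euler("ZYX"))
o=manip.get_obs();print(o["clock"],R.from_quat(o["ee_rot"]).as_matrix().round(4),o["joint_pos"])
E
```

```text
[[0.6538 0.1794 0.123 ]
 [0.6469 0.2472 0.1231]
 [0.4238 0.1572 0.0658]
 [0.4188 0.2264 0.0644]
 [0.6194 0.1554 0.1155]
 [0.6083 0.2605 0.1169]
 [0.4594 0.1416 0.0758]
 [0.4498 0.2481 0.0753]]
resid mm [[-0.2  1.8 -1.3]
 [-0.8 -0.2 -1.3]
 [ 1.5  0.6  0.3]
 [ 2.8  0.1 -1.2]
 [-2.7  0.7 -0.2]
 [-3.8 -3.7  1. ]
 [ 1.5  1.8  1.7]
 [ 1.8 -1.2  1.1]]
mid [0.54038587 0.20249579 0.07362722] zyx yaw,pitch,roll [ 0.09044705 -0.24754056  0.00138683]
0.1 [[ 9.557e-01  2.944e-01 -4.000e-04]
 [ 2.944e-01 -9.557e-01  1.200e-03]
 [-0.000e+00 -1.200e-03 -1.000e+00]] [ 1.24938497  0.33278442 -0.06467614  1.46083821  0.02157489  1.34991298
 -0.08848729]
```

```bash
cat >> h.py <<'E'
MID=np.array([.5404,.2025,.075]);YAW=.0905
def goal(bx,th,dz=0,by=0,worldx=None):
    # point on ledge at board bx, z=.022
    c,s=np.cos(th),np.sin(th)
    x=bx*c+.022*s; z=-bx*s+.022*c
    if worldx is not None:x=worldx
    return MID+R.from_euler("z",YAW).apply([x,by,z+dz])
def shift(p,yaw=YAW):
    o=manip.get_obs();r=R.from_quat(o["ee_rot"]);g=R.from_euler("ZX",[yaw,np.pi])
    print("t",o["clock"],"pos",np.round(o["position"],4),"F",np.round(o["ft_force"],2),"shift",r.inv().apply(p-o["position"]).round(4),"turn",(r.inv()*g).as_rotvec().round(4))
E
python3 -c "
from h import *
p=goal(.105,-.25,.04);print(p,goal(.105,-.25),goal(.105,.2));shift(p)"
```

```text
[0.63629885 0.21120262 0.16229349] [0.63629885 0.21120262 0.12229349] [0.6472387  0.21219539 0.07570118]
t 0.1 pos [ 0.1839 -0.597   0.2306] F [-0.1   0.44 -1.03] shift [ 0.6703 -0.6391  0.0691] turn [-1.200e-03  2.000e-04  2.083e-01]
```

Go over at present height first, closing the fingers.

```bash
python3 -m handwheel '[[[0.335,-0.32,0,0,0,0.1,0],[0.335,-0.32,0,0,0,0.1,0],[0.335,-0.32,0,0,0,0.1,0],[0.335,-0.32,0,0,0,0.1,0],[0.335,-0.32,0,0,0,0.1,0],[0.335,-0.32,0,0,0,0.1,0],[0.335,-0.32,0,0,0,0.1,0],[0.335,-0.32,0,0,0,0.1,0]]]' 40; python3 -c "
from h import *
shift(goal(.105,-.25,.04))"
```

```text
clock: 1.1
position: [0.4112, -0.1893, 0.2313]
ee_rot: [0.995, 0.102, 0.0, -0.0]
ft_force: [-0.4, 0.2, -0.1]
grip_width: 0.003
t 1.1 pos [ 0.4112 -0.1893  0.2313] F [-0.42  0.24 -0.13] shift [ 0.3013 -0.3468  0.0691] turn [-0.     -0.0002  0.1129]
```

```bash
python3 -m handwheel '[[[0.301,-0.347,0.02,0,0,0.113,0],[0.301,-0.347,0.02,0,0,0.113,0],[0.301,-0.347,0.02,0,0,0.113,0],[0.301,-0.347,0.02,0,0,0.113,0],[0.301,-0.347,0.02,0,0,0.113,0],[0.301,-0.347,0.02,0,0,0.113,0],[0.301,-0.347,0.02,0,0,0.113,0],[0.301,-0.347,0.02,0,0,0.113,0]]]'; python3 -c "
from h import *
shift(goal(.105,-.25,.04))
for n in ['scene','wrist']: cv2.imwrite(f'pics/{n}1.png',manip.camera(n))"
```

```text
clock: 2.1
position: [0.6362, 0.211, 0.2098]
ee_rot: [0.999, 0.045, -0.001, -0.001]
ft_force: [-0.6, -0.4, 0.1]
grip_width: 0.003
t 2.1 pos [0.6362 0.211  0.2098] F [-0.61 -0.41  0.09] shift [ 0.0002 -0.0001  0.0475] turn [-0.0019  0.0022 -0.0007]
```

View pics/scene1.png

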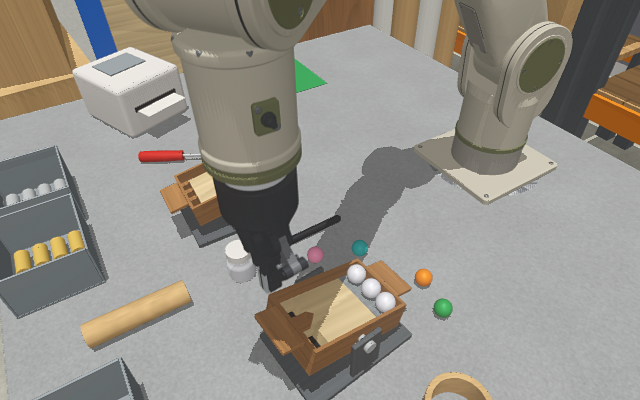

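View pics/wrist1.png

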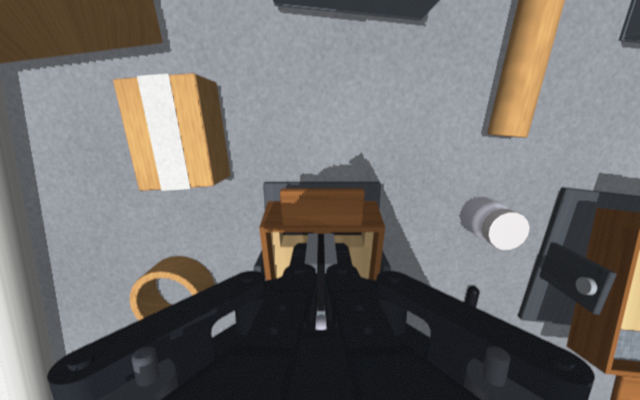

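```bash
python3 -m handwheel '[[[0,0,0.045,0,0,0,0],[0,0,0.078,0,0,0,0],[0.0,0,0.084,0,0,0,0],[0.001,0,0.09,0,0,0,0],[0.003,0,0.096,0,0,0,0],[0.005,0,0.102,0,0,0,0],[0.007,0,0.108,0,0,0,0],[0.008,0,0.112,0,0,0,0]]]'; python3 -c "
from h import *
shift(goal(.105,.2))
for n in ['side']: cv2.imwrite(f'pics/{n}2.png',manip.camera(n))"
```

```text
clock: 3.2
position: [0.6451, 0.2074, 0.0993]
ee_rot: [0.999, 0.043, 0.001, -0.0]
ft_force: [1.3, -1.8, 4.0]
grip_width: -0.002
t 3.2 pos [0.6451 0.2074 0.0993] F [ 1.34 -1.83  4.03] shift [ 0.0025 -0.0046  0.0236] turn [-0.0001 -0.0011 -0.005 ]
```

View pics/side2.png

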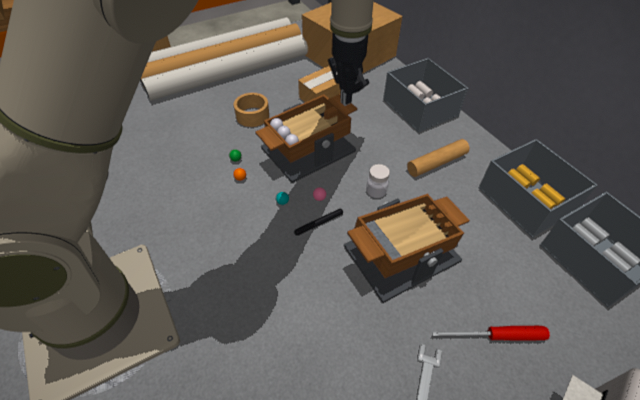

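```bash
python3 -m handwheel '[[[0,-0.003,0.004,0,0,0,0],[0.001,-0.003,0.008,0,0,0,0],[0.001,-0.003,0.012,0,0,0,0],[0.002,-0.003,0.016,0,0,0,0],[0.002,-0.003,0.02,0,0,0,0],[0.002,-0.003,0.024,0,0,0,0],[0.002,-0.003,0.024,0,0,0,0],[0.002,-0.003,0.024,0,0,0,0]]]'; python3 -c "
from h import *
shift(goal(.105,.2))
for n in ['scene','side']: 
  a=manip.camera(n);a=a[240:400,230:430] if n=='scene' else a[80:190,240:370]
  cv2.imwrite(f'pics/{n}3.png',cv2.resize(a,None,fx=3.7,fy=3.7))"
```

```text
clock: 4.25
position: [0.6457, 0.2101, 0.0748]
ee_rot: [0.999, 0.043, -0.001, 0.0]
ft_force: [0.4, -0.6, -0.1]
grip_width: 0.001
t 4.25 pos [0.6457 0.2101 0.0748] F [ 0.39 -0.62 -0.05] shift [ 0.0017 -0.0019 -0.0009] turn [ 0.0008  0.0014 -0.0047]
```

View pics/side3.png

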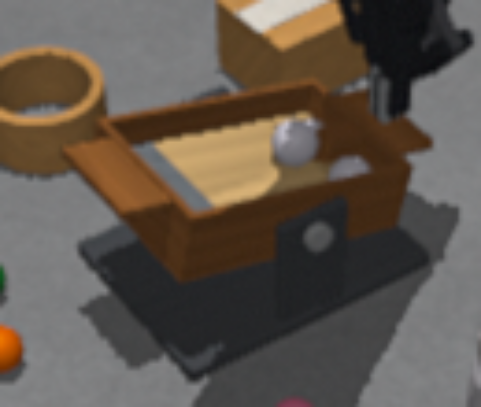

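View pics/scene3.png

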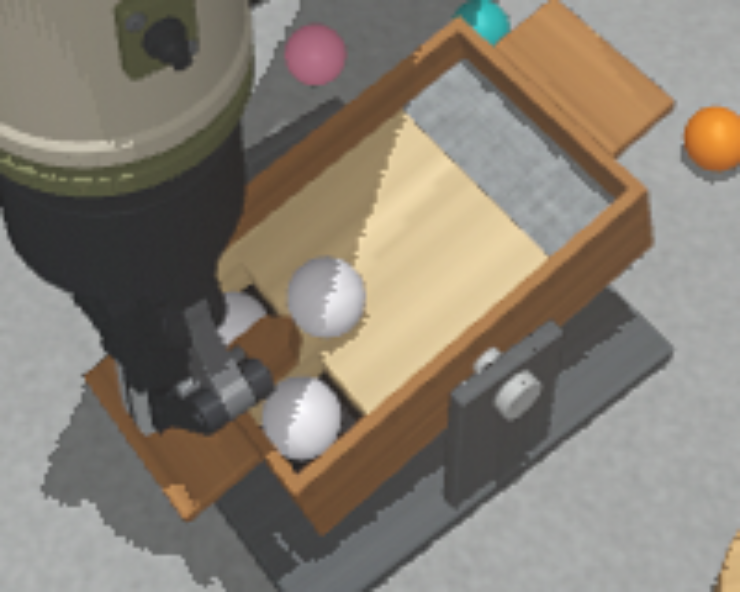

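```bash
python3 -m handwheel '[[[0,0,0.001,0,0,0,0],[0,0,0.001,0,0,0,0],[0,0,0.001,0,0,0,0],[0,0,0.001,0,0,0,0]]]'; python3 -c "
from h import *
shift(goal(.105,.2))
for n in ['scene','side']: 
  a=manip.camera(n);a=a[240:400,230:430] if n=='scene' else a[80:190,240:370]
  cv2.imwrite(f'pics/{n}4.png',cv2.resize(a,None,fx=4 if n=='scene' else 5,fy=3.75 if n=='scene' else 5,interpolation=2))"
```

```text
clock: 4.85
position: [0.6462, 0.2106, 0.0743]
ee_rot: [0.999, 0.043, 0.0, 0.0]
ft_force: [0.5, 0.4, -0.6]
grip_width: 0.001
t 4.85 pos [0.6462 0.2106 0.0743] F [ 0.47  0.41 -0.64] shift [ 0.0012 -0.0015 -0.0014] turn [ 0.0001 -0.     -0.0047]
```

View pics/scene4.png

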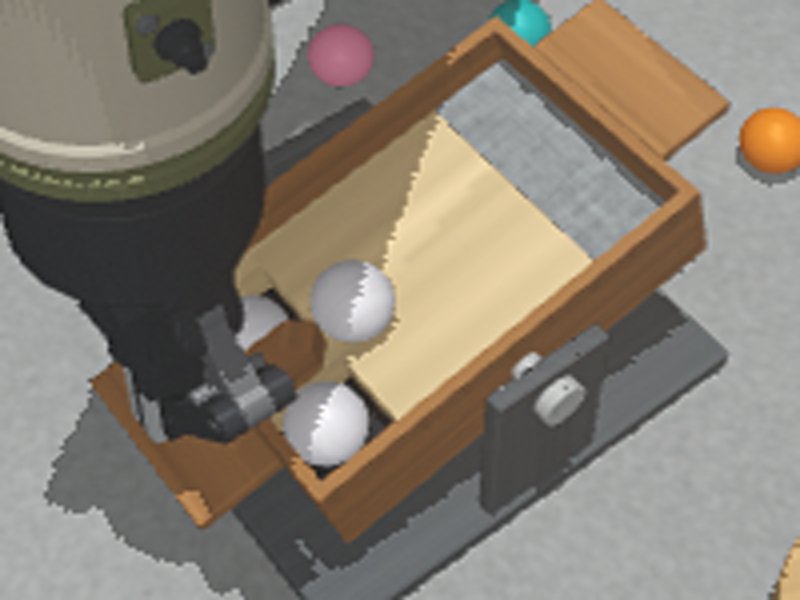

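View pics/side4.png

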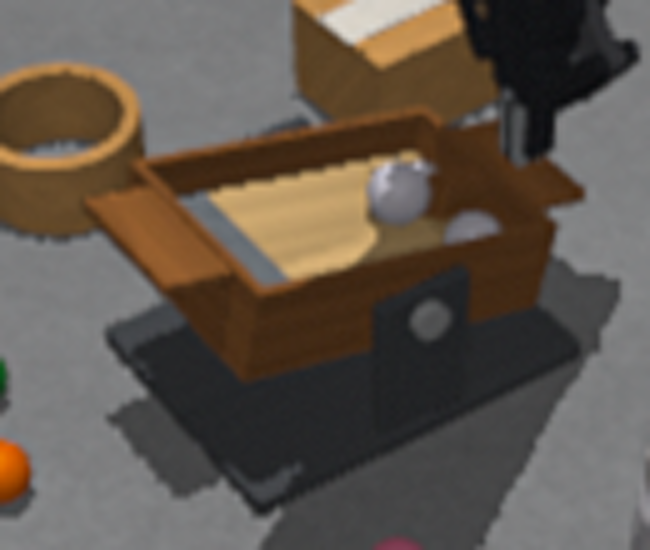

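```bash
python3 - <<'E'
from h import *
def pr(n,X):
    h=P(n)@np.append(X,1);return h[:2]/h[2]
for th in (.15,.2,.24):
    r=R.from_euler("ZY",[YAW,th])
    for m in [(.062,.025,-.005),(.062,-.025,-.005),(.062,.025,.015),(-.085,.055,.022),(-.085,-.055,.022)]:
        X=MID+r.apply(m);a=pr("scene",X);b=pr("side",X)
        print(th,m,((a-[230,240])*[4,3.75]).round(),((b-[240,80])*5).round())
E
```

```text
0.15 (0.062, 0.025, -0.005) [325. 419.] [411. 183.]
0.15 (0.062, -0.025, -0.005) [243. 323.] [471. 238.]
0.15 (0.062, 0.025, 0.015) [316. 396.] [416. 148.]
0.15 (-0.085, 0.055, 0.022) [698. 200.] [122. 175.]
0.15 (-0.085, -0.055, 0.022) [496.  24.] [251. 310.]
0.2 (0.062, 0.025, -0.005) [327. 422.] [410. 188.]
0.2 (0.062, -0.025, -0.005) [246. 326.] [469. 243.]
0.2 (0.062, 0.025, 0.015) [316. 401.] [417. 153.]
0.2 (-0.085, 0.055, 0.022) [696. 196.] [124. 167.]
0.2 (-0.085, -0.055, 0.022) [492.  20.] [254. 302.]
0.24 (0.062, 0.025, -0.005) [329. 424.] [408. 193.]
0.24 (0.062, -0.025, -0.005) [248. 329.] [468. 248.]
0.24 (0.062, 0.025, 0.015) [316. 404.] [417. 158.]
0.24 (-0.085, 0.055, 0.022) [693. 193.] [127. 160.]
0.24 (-0.085, -0.055, 0.022) [490.  16.] [257. 295.]
```

```bash
python3 -m handwheel '[[[0,0,-0.03,0,0,0,0],[0,0,-0.085,0,0,0,0],[0,0,-0.125,0,0,0,0],[-0.06,0,-0.125,0,0,0,0],[-0.12,0,-0.125,0,0,0,0],[-0.18,0,-0.125,0,0,0,0],[-0.205,0,-0.125,0,0,0,0],[-0.205,0,-0.125,0,0,0,0]]]'; python3 -c "
from h import *
shift(goal(-.105,.22));shift(goal(-.105,-.2))
cv2.imwrite('pics/scene5.png',manip.camera('scene'))"
```

```text
clock: 5.95
position: [0.441, 0.1928, 0.1998]
ee_rot: [0.999, 0.043, 0.001, 0.001]
ft_force: [0.1, -1.2, 0.2]
grip_width: -0.002
t 5.95 pos [0.441  0.1928 0.1998] F [ 0.1  -1.17  0.2 ] shift [ 0.0021 -0.0009  0.0804] turn [ 0.0021 -0.0016 -0.004 ]
t 5.95 pos [0.441  0.1928 0.1998] F [ 0.1  -1.17  0.2 ] shift [-0.0076 -0.0009  0.1241] turn [ 0.0021 -0.0016 -0.004 ]
```

View pics/scene5.png

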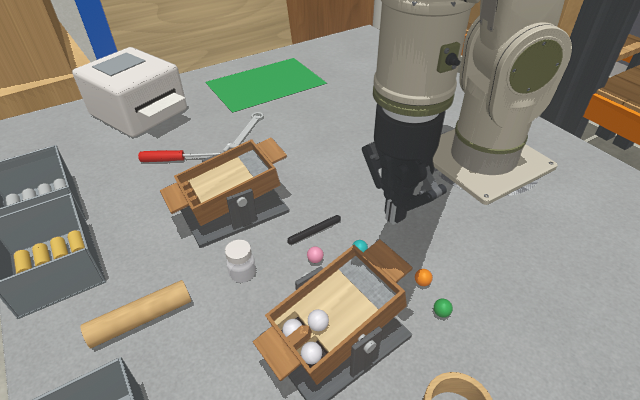

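```bash
python3 -m handwheel '[[[0,0,0.04,0,0,0,0],[0,0,0.072,0,0,0,0],[-0.002,0,0.08,0,0,0,0],[-0.004,0,0.086,0,0,0,0],[-0.006,0,0.092,0,0,0,0],[-0.008,0,0.098,0,0,0,0],[-0.009,0,0.103,0,0,0,0],[-0.01,0,0.107,0,0,0,0]]]'; python3 -c "
from h import *
shift(goal(-.105,-.2))"
```

```text
clock: 7.0
position: [0.4323, 0.1924, 0.0923]
ee_rot: [0.999, 0.043, 0.0, -0.0]
ft_force: [1.8, 0.1, 3.0]
grip_width: 0.0
t 7.0 pos [0.4323 0.1924 0.0923] F [1.75 0.08 2.96] shift [ 0.0013 -0.0003  0.0166] turn [-0.0003 -0.001  -0.0046]
```

```bash
python3 -m handwheel '[[[0,0,0.003,0,0,0,0],[0,0,0.006,0,0,0,0],[0,0,0.009,0,0,0,0],[0,0,0.012,0,0,0,0],[0,0,0.015,0,0,0,0],[0,0,0.018,0,0,0,0],[0,0,0.018,0,0,0,0],[0,0,0.018,0,0,0,0]]]'; python3 -c "
from h import *
shift(goal(-.105,-.2))
for n in ['scene','side']: cv2.imwrite(f'pics/{n}6.png',manip.camera(n))"
```

```text
clock: 8.0
position: [0.4324, 0.192, 0.0743]
ee_rot: [0.999, 0.043, 0.0, 0.0]
ft_force: [0.6, 0.1, 0.6]
grip_width: 0.0
t 8.0 pos [0.4324 0.192  0.0743] F [0.61 0.06 0.58] shift [ 0.0013 -0.0007 -0.0014] turn [ 0.0001 -0.0006 -0.005 ]
```

View pics/scene6.png

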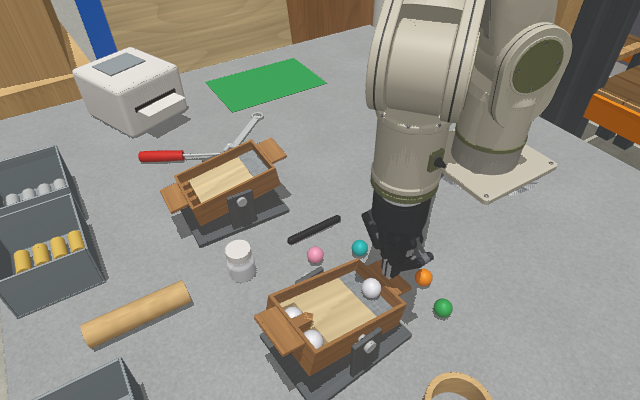

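View pics/side6.png

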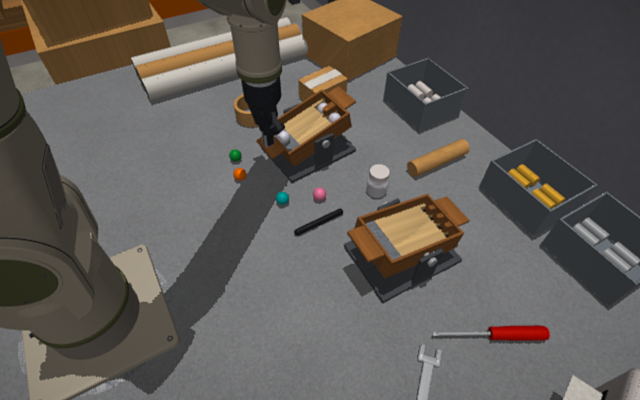

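Third ball is back in the channel and two are in the pockets. Retreat straight up and let it settle.

```bash
python3 -m handwheel '[[[0,0,-0.02,0,0,0,0],[0,0,-0.07,0,0,0,0],[0,0,-0.12,0,0,0,0],[0,0.06,-0.16,0,0,0,0],[0,0.12,-0.16,0,0,0,0],[0,0.18,-0.16,0,0,0,0],[0,0.2,-0.16,0,0,0,0],[0,0.2,-0.16,0,0,0,0]]]';python3 -m handwheel '[[[0,0,0,0,0,0,0],[0,0,0,0,0,0,0],[0,0,0,0,0,0,0],[0,0,0,0,0,0,0],[0,0,0,0,0,0,0],[0,0,0,0,0,0,0],[0,0,0,0,0,0,0],[0,0,0,0,0,0,0]]]'; python3 - <<'E'
from h import *
def pr(n,X):
    h=P(n)@np.append(X,1);return h[:2]/h[2]
o=manip.get_obs();print(o["clock"],o["position"],o["ft_force"])
for n,s,k in [('scene',(240,240,400,430),4),('side',(80,240,190,370),5)]:
    a=manip.camera(n)
    y0,x0,y1,x1=s;b=cv2.resize(a[y0:y1,x0:x1],None,fx=k,fy=3.75 if k==4 else 5,interpolation=2)
    f=np.array([k,3.75 if k==4 else 5])
    r=R.from_euler("ZY",[YAW,-.22])
    for m in [(.062,.025,-.005),(.062,-.025,-.005),(-.065,0,.015),(.12,.035,.022),(.12,-.035,.022),(-.12,.035,.022),(-.12,-.035,.022)]:
        q=((pr(n,MID+r.apply(m))-[x0,y0])*f).astype(int);cv2.circle(b,tuple(map(int,q)),4,(0,0,255),1)
    cv2.imwrite(f'pics/{n}7.png',b)
E
```

```text
clock: 9.1
position: [0.4492, -0.009, 0.2343]
ee_rot: [0.999, 0.041, 0.0, 0.0]
ft_force: [0.7, 0.4, -0.0]
grip_width: 0.001
clock: 10.1
position: [0.4491, -0.0071, 0.2343]
ee_rot: [0.999, 0.043, 0.0, 0.0]
ft_force: [1.7, 0.4, 0.7]
grip_width: -0.002
10.1 [ 0.44913875 -0.00713715  0.23430374] [1.68890973 0.37558978 0.6656242 ]
```

View pics/scene7.png

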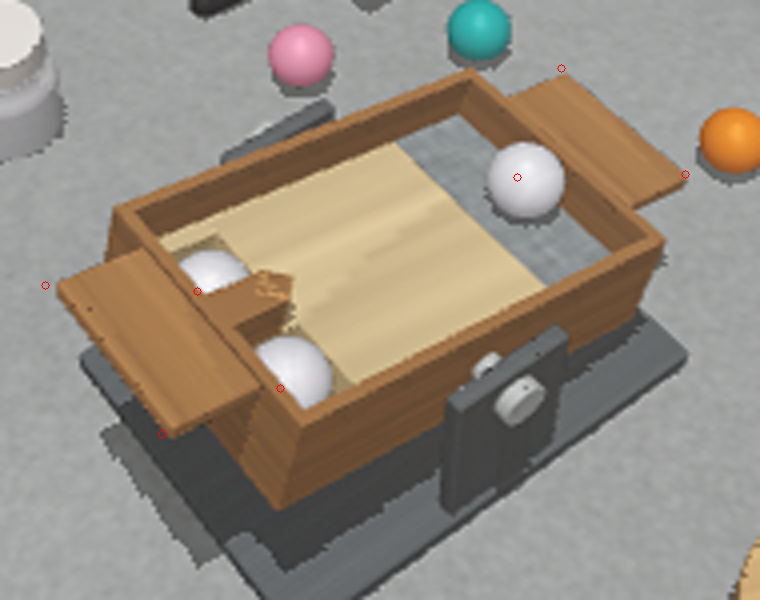

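View pics/side7.png

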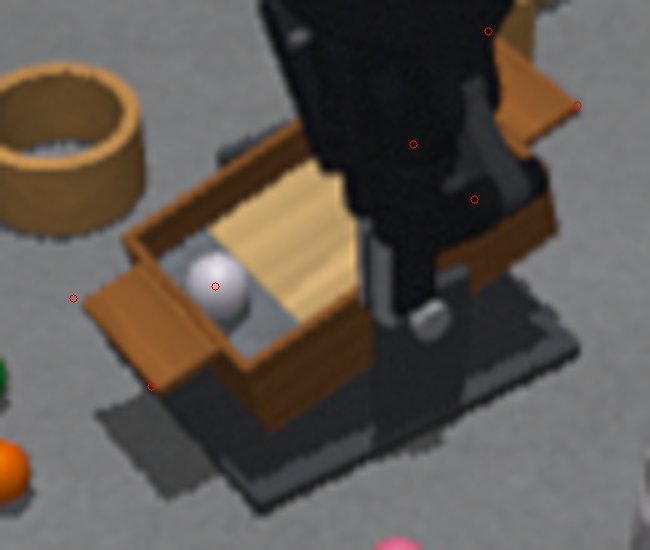

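```bash
python3 -c "
from workcell import manip
print(manip.hand_in())"
```

```text
the job is handed in; nothing more can be done
None
```

The job is handed in, at about 10 s of the 48 s allowed. I saw no failed steps, but `hand_in` reports no verdict.

- **What I did:** With the fingers shut, I pushed the pocket ledge down to a tilt of about +0.22 rad. Both pockets filled, and the board stayed that way for over a second. I then lifted over the board and pushed the channel ledge down. The spare ball rolled back into the channel, and I moved the arm clear.
- **Last checks, camera pictures:**
    - The final scene picture shows one ball in each pocket, one in the grey channel, and the board back near its starting tilt of about -0.25 rad.
    - The side picture agrees on the channel ball and the tilt, but the gripper hid the pockets in that view.
    - My board model's projected points (drawn at -0.22 rad) sat about 2–5 px off the final image. That is a bit more than calibration error would explain, but not enough to affect the result.
- **Last checks, arm:** Every wrist force reading was under about 5 N. The fingers touched only the ledges, never a ball as far as I could see.

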